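# Crack open the sealed lid of a glaze tub

### The arm

A 6-joint arm with a two-finger parallel gripper is mounted at the origin on the work surface. World frame = base frame: x ahead of the robot, y to its left, z up, the work surface at z = 0. Lengths are in m, angles in rad, forces in N, time in s.
With the tool pointing down it reaches from about 0.3 to 0.85 m from the base axis. Payload 5.4 kg.
Tool frame: the origin (TCP) lies at the very end of the fingers, on their centre line; the grasp point (between the pads) lies 19 mm behind it; z points along the fingers, y is the line along which they close (so a half turn about z gives the same grasp; the last joint's range is limited). The gripper opens to 85 mm and grips with 20 to 120 N. Pads are 22 mm wide; open, the fingers measure 114 mm over their backs; the gripper's body (76 mm by 85 mm) begins 54 mm behind the grasp point. The pads swing forward as they close: fully open they stand 13 mm farther back than shut.
Start: joints at [-1.331, 0.158, 1.597, -0, 1.386, -0.21], TCP at [0.25, -0.518, 0.231] pointing down, gripper open.
Joint ranges: [-2.91, 2.91], [-0.94, 2.29], [0.18, 2.7], [-1.29, 4.43], [0.17, 2.64], [-3, 3]. Speed limits (rad/s): [2.57, 2.57, 3.14, 3.14, 3.14, 3.14].

### API

Orientations are given as a unit quaternion [w, x, y, z].
In Python, from plant import * gives the robot as it stands. The module is installed in compiled form; this text tells all that it offers.
- The arm moves only by the shell command python3 -m pendant 'ROWS' [FORCE]. ROWS is JSON, a list of rows, each an object with "twist": the turn, a rotation vector about the tool's x, y, z in degrees, a list of three; "xyz": the shift along the tool's x, y, z in m, a list of three; "hand": the closure, from -1 (fully open) to 1 (shut). A call has 1 to 12 rows; each row shifts and turns the commanded pose from where the row before left it, along the tool's axes as they then stand; what a row does not reach is not made up. A row lasts 1/8 s, in which the tool goes at most 62.5 mm and 10.7 degrees, less where a joint would pass 70% of its speed; a pose out of reach is approached as far as the arm can. A call is refused whole if a number of a shift passes 0.0625 or a number of a turn 10.7, either way. A call with a gripper value outside its range is refused whole. The fingers move at their own pace and stop on an object; FORCE is the grip in N (left out, the last holds). Time passes only in rows, so rows that do not move let the fingers close. It gives the time, the measured TCP pose, the force, the opening and the grip force at its end, in the units of the state.
- get_obs(): the state, without advancing time (a new reading comes with each control period).
- read_camera(name): name is "side" or "top" or "wrist"; returns the picture (384x512x3 uint8, red, green, blue); there is no depth.
- camera_model(name): a dict with "fx", "fy", "cx", "cy" (pixels), "position" and "rotation" of the camera in the world. Camera axes: x right, y up, looking along -z (the intrinsics and any distortion apply to the point x, -y, -z); pixel columns grow to the right and rows downward; lengths in m; the calibration is good to about 2 mm. A picture is of the moment at which its call begins: read the wrist's pose just before it. camera_model takes no time and is no camera call; for the wrist camera it gives the pose at the moment of the call.
- close_job(): hands the job in; it is judged then, once.
Trained networks look in the newest picture that a camera, given by its name, has taken for a name from the list of things; names that differ only in an ending like _2 or _b are one class to them, and where a whole thing is asked for, a point or a joint stands for the part that bears it (a point fixed in the world has none). Each returns a list of dicts, best first, with "p" (0 to 1); they miss things now and then, are a little off and sometimes report something else, mostly with a low value. They report only what shows in the picture. A call takes as long as a camera call. They do not tell look-alikes from the thing itself.
- find_in(camera, name): "rect" ([left, top, width, height] in pixels, round what is visible of it).
- landmark_of(camera, name): "at" ([column, row] in pixels: a listed point, or the origin of a listed thing).
The state is a dict: "clock": time; "joint_positions": joint angles; "joint_vel": joint speeds; "tau": joint torques, N m; "ee_pos": TCP position; "ee_rot": TCP orientation; "ft_force": force on the tool from outside, world axes, zero at the start; "ft_torque": the same for the moment, N m; "finger_gap": opening from 0.0 (shut) to 1.0 (fully open); "gripper_force": force on a finger pad.
Only numpy, scipy, OpenCV 4.12 (cv2) and the standard library are available. Lean on these libraries where they do the work, as an engineer would, in place of code of your own. Each camera call takes 0.05 s, during which the arm holds its last target. There are 200 camera calls.

### The job

Lift the loose stoneware cover off the glaze tub by its knob and set it down, upright and without dropping it, wholly on the round plaster bat, and let go of it. Then grip the fin on the tub's seal lid, which is stuck fast in its rubber lips, and pull it straight up until it breaks free, without jerking it high into the air; finish still gripping it, holding it level and steady about 25 mm above its seat, centred over the tub and touching nothing else. Leave everything else on the bench where it is.

Things in the scene. Friction and masses are not known exactly. Their poses are not given: they have to be found in the camera images.
- tub: White plastic tub, fixed. Origin: centre of its underside. Body 220 mm across up to a flat shoulder at z = 120 mm. Under the cover: a neck 140 mm across, its rim at z = 130 mm, closed by the seal lid, and round it on the shoulder four black rubber lips (24 mm wide, up to z = 146 mm, 73 to 86 mm from the axis, at the tub's +x, +y, -x, -y) that clasp the lid's rim.
- cover: Loose white stoneware cover, an upside-down cup 204 mm across (inside 194), 66 mm high (inside 60), 0.3 to 0.5 kg, with a round knob on top. Origin: centre of its open rim below, z up. At first it stands on the tub's shoulder, centred over the seal lid; lift it 55 mm to clear the fin. Knob on the axis, z = 66 to 100 mm: neck 20 mm, head 32 mm across from z = 80 to 96 mm.
- cover_knob (a point): Middle of the head of the cover's knob, on its axis, 88 mm above the cover's rim: the point to grip.
- bat: Round plaster bat (a potter's board) lying flat on the bench, fixed, 264 mm in diameter, 16 mm thick. Origin: centre of its underside. The cover goes on it.
- seal_lid: Seal lid: white disc 150 mm across, 14 mm thick, 0.16 to 0.25 kg, stuck fast under the lips. Origin: centre of its underside, z up; at first 130 mm above the tub's underside, on the tub's axis, axes parallel to the tub's. Pulled straight up, it resists up to a peak of 10 to 20 N (more if fast) after about 7 mm, gives way and is clear of the lips by 16 mm.
- fin (a point): Middle of the grey grip fin that stands at the centre of the seal lid's top: 36 mm long along the lid's x, 14 mm thick along its y (pinch it so), 26 mm high (14 to 40 mm above the lid's underside). This point is 28 mm above the lid's underside.
- cup: Bystander, to be left alone: white ceramic cup, 64 mm across, 70 mm high. Origin at its underside.
- stain_jar: Bystander, to be left alone: small jar, 48 mm across, 75 mm high. Origin at its underside.
- brush: Bystander, to be left alone: brush 190 mm long lying flat. Origin at its underside.
- bowl: Bystander, to be left alone: terracotta bowl, 110 mm across, 45 mm high. Origin at its underside.
- bottle: Bystander, to be left alone: plastic bottle, 60 mm across, 150 mm high. Origin at its underside.
- test_tile: Bystander, to be left alone: L-shaped terracotta test tile, 60 x 40 mm, 58 mm high. Origin at its underside.
- mug: Bystander, to be left alone: blue mug, 76 mm across, 90 mm high. Origin at its underside.
Mind the look-alikes: they are no part of the job. Leave any yellow look-alike of the cover alone.

How it is judged:
By the outcome, as a careful person would: the job done as asked, in the order asked, and still so for the second after the job is handed in, while the arm keeps its last pose, push and grip.
It also fails if it takes over 64 s, if anything falls off the work surface, if the arm or the gripper's body presses on something with over 40 N, if the wrist force passes 120 N, or if a joint passes its speed limit or range.

## Working session

There is one attempt and no reset: what is moved stays moved. The work goes in short steps, Python scripts to look and compute and a shell command to move; the robot and the scene stay as the last step left them, time stands still between calls to the robot, and variables do not carry over. Pictures are saved under pics/ and viewed, at most 10 in all, crops included, and the job is handed in when it is done.

```bash
mkdir -p pics; cat > h.py <<'E'
from plant import *
import numpy as np, cv2
from scipy.spatial.transform import Rotation as R
def ray(cm,px):
    d=np.array([(px[0]-cm["cx"])/cm["fx"],-(px[1]-cm["cy"])/cm["fy"],-1.])
    M=np.array(cm["rotation"]); 
    if M.size==4: M=R.from_quat(np.roll(M,-1)).as_matrix()
    d=M@d
    return np.array(cm["position"]),d/np.linalg.norm(d)
def tri(rs):
    A=sum(np.eye(3)-np.outer(d,d) for o,d in rs); b=sum((np.eye(3)-np.outer(d,d))@o for o,d in rs)
    p=np.linalg.solve(A,b); return p,[np.linalg.norm(np.cross(p-o,d)) for o,d in rs]
def onz(r,z): o,d=r; return o+d*(z-o[2])/d[2]
def save(im,n): cv2.imwrite("pics/"+n+".png",im[:,:,::-1])
E
python3 - <<'E'
from h import *
for c in ("side","top","wrist"):
    cm=camera_model(c); print(c,{k:np.round(v,3).tolist() for k,v in cm.items() if k!="distortion"},cm.get("distortion"))
    im=read_camera(c); save(im,c+"0")
    for n in ("cover_knob","cover","tub","bat"):
        for l in landmark_of(c,n): print(c,n,np.round(l["at"],1),round(l["p"],2))
        for l in find_in(c,n): print("   rect",np.round(l["rect"]),round(l["p"],2))
a,b=[cv2.imread(f"pics/{c}0.png") for c in("side","top")]
cv2.imwrite("pics/st.png",cv2.resize(np.hstack([a,b]),(800,300)))
print(get_obs())
E
```

```text
side {'fx': 456.226, 'fy': 456.226, 'cx': 248.371, 'cy': 192.71, 'position': [0.283, -0.989, 1.094], 'rotation': [0.912, 0.389, -0.049, -0.119]} None
side cover_knob [239.9 126.7] 0.76
side cover_knob [151.4 160.7] 0.57
   rect [145. 150.  37.  50.] 0.81
   rect [209. 115.  60.  48.] 0.59
side cover [237.6 146.9] 0.85
side cover [155.2 178.9] 0.81
   rect [209. 114.  64.  50.] 0.98
   rect [147. 153.  35.  44.] 0.65
side tub [243.5 172. ] 0.91
   rect [215. 145.  57.  43.] 0.62
side bat [264.4 267.4] 0.95
   rect [219. 231.  90.  75.] 0.98
top {'fx': 470.573, 'fy': 470.573, 'cx': 260.891, 'cy': 192.965, 'position': [0.387, -0.004, 1.763], 'rotation': [-0.703, -0.027, 0.035, 0.71]} None
top cover_knob [179.2 271.6] 0.9
top cover_knob [189.8 182.1] 0.76
top cover_knob [248.  236.4] 0.62
   rect [152. 245.  59.  54.] 0.72
top cover [188.4 183.1] 0.95
top cover [185.2 272. ] 0.59
top cover [191.1 179.1] 0.43
   rect [159. 151.  61.  61.] 0.85
   rect [154. 243.  60.  57.] 0.65
   rect [174. 162.  50.  49.] 0.73
top bat [309.9 196.5] 0.94
   rect [276. 158.  74.  72.] 0.89
wrist {'fx': 29
[... 163 characters left out ...]
itions': array([-1.33112274e+00,  1.58385042e-01,  1.59698660e+00,  1.63490619e-05,
        1.38620878e+00, -2.10118167e-01]), 'joint_vel': array([ 4.17603863e-04,  5.21453350e-04,  5.92156314e-05, -1.87873620e-03,
        2.30208077e-03, -8.82068054e-04]), 'tau': array([-3.29134377e-05, -3.96002126e+01, -3.31699312e+01, -2.53649623e-04,
        5.22818373e-04,  4.75305256e-06]), 'ee_pos': array([ 0.24997073, -0.51780966,  0.23131428]), 'ee_rot': array([5.99606068e-06, 9.74817667e-01, 2.23003401e-01, 8.12516350e-06]), 'ft_force': array([ 0.09733802, -0.00161164,  0.11221925]), 'ft_torque': array([ 0.02862616,  0.03162148, -0.00212235]), 'gripper_force': 0.0, 'finger_gap': 1.0044651920259748}
```

View pics/st.png

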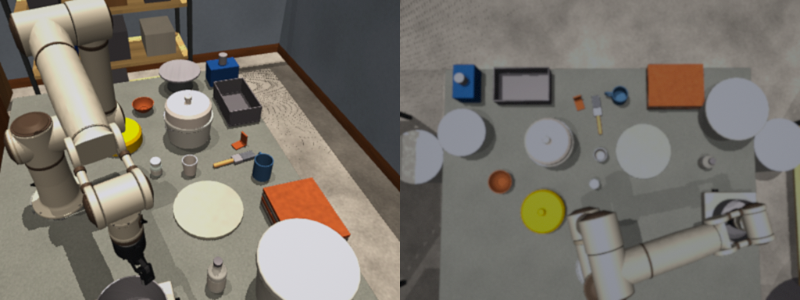

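The side picture shows a white cover on the white tub, its knob at (240,127), and a yellow look-alike at (155,165). The bat is at (264,267). In the top picture the white cover is at (190,182), the yellow one at (183,270) and the bat at (310,196).

Candidates for the cover are:
- the white covered tub, side (240,127): the one I choose, since it is white, knobbed and on the tub
- the yellow cover, side (151,161): excluded by colour
- the grey-topped stool, side (230,90), and the big white drums at the table edge: no knob

Next is a close crop and triangulation.

```bash
python3 - <<'E'
from h import *
s,t=camera_model("side"),camera_model("top")
for n,a,b in(("knob",(239.9,126.7),(189.8,182.1)),("bat",(264.4,267.4),(309.9,196.5)),("yellow",(151.4,160.7),(179.2,271.6))):
    p,e=tri([ray(s,a),ray(t,b)]); print(n,p.round(4),np.round(e,4))
print("bat rect ctr z16",onz(ray(s,(264,268.5)),.016),onz(ray(t,(313,194)),.016))
print("cover top rect ctr", onz(ray(t,(189.5,181.5)),.15))
for n in("cup","stain_jar","brush","bowl","bottle","test_tile","mug"):
  for c,cm in(("side",s),("top",t)):
    l=landmark_of(c,n)
    if l: print(n,c,np.round(l[0]["p"],2),onz(ray(cm,l[0]["at"]),0).round(3))
a=cv2.imread("pics/side0.png")[95:320,130:330];b=cv2.imread("pics/top0.png")[130:310,140:360]
cv2.imwrite("pics/crop.png",np.hstack([cv2.resize(a,(400,450)),cv2.resize(b,(400,450))]))
E
```

```text
knob [0.5654 0.2114 0.2109] [0.0023 0.0023]
bat [ 0.5308 -0.2102  0.0046] [0.0027 0.0027]
yellow [0.2631 0.2649 0.0879] [0.0022 0.0022]
bat rect ctr z16 [ 0.52869085 -0.2220634   0.016     ] [ 0.53644463 -0.22006668  0.016     ]
cover top rect ctr [0.57206265 0.22130356 0.15      ]
cup side 0.85 [0.522 0.006 0.   ]
cup top 0.48 [ 0.516 -0.006  0.   ]
stain_jar side 0.71 [0.383 0.026 0.   ]
stain_jar top 0.44 [0.397 0.021 0.   ]
brush side 0.67 [0.712 0.018 0.   ]
brush top 0.77 [0.716 0.015 0.   ]
bowl side 0.8 [0.399 0.486 0.   ]
bowl top 0.79 [0.401 0.46  0.   ]
bottle side 0.59 [ 0.478 -0.497  0.   ]
bottle top 0.7 [ 0.475 -0.506  0.   ]
test_tile side 0.7 [0.779 0.101 0.   ]
test_tile top 0.65 [0.603 0.239 0.   ]
mug side 0.61 [ 0.791 -0.106  0.   ]
mug top 0.95 [ 0.8   -0.091  0.   ]
```

View pics/crop.png

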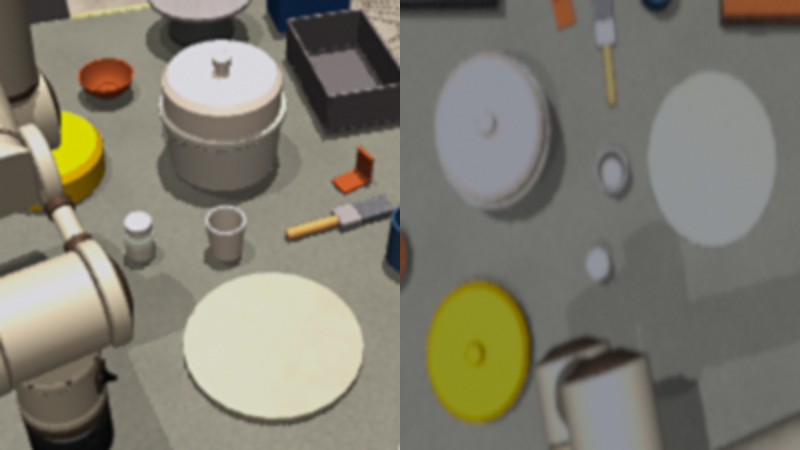

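The crop confirms the choice. The white cover stands on the tub with its knob at side (241,126.5) and top (187.3,179.2), and the bat's centre is at side (266.8,266) and top (311.3,193.2). I'll move above the knob.

```bash
python3 -m pendant '[{"twist":[0,0,0],"xyz":[0.02,-0.017,-0.032],"hand":-1},{"twist":[0,0,0],"xyz":[0.037,-0.032,-0.032],"hand":-1},{"twist":[0,0,0],"xyz":[0.037,-0.032,-0.032],"hand":-1},{"twist":[0,0,0],"xyz":[0.037,-0.032,-0.032],"hand":-1},{"twist":[0,0,0],"xyz":[0.037,-0.032,0],"hand":-1},{"twist":[0,0,0],"xyz":[0.037,-0.032,0],"hand":-1},{"twist":[0,0,0],"xyz":[0.037,-0.032,0],"hand":-1},{"twist":[0,0,0],"xyz":[0.037,-0.032,0],"hand":-1},{"twist":[0,0,0],"xyz":[0.037,-0.032,0],"hand":-1},{"twist":[0,0,0],"xyz":[0.037,-0.032,0],"hand":-1},{"twist":[0,0,0],"xyz":[0.037,-0.032,0],"hand":-1},{"twist":[0,0,0],"xyz":[0.037,-0.032,0],"hand":-1}]' 40
python3 -m pendant '[{"twist":[0,0,0],"xyz":[0.037,-0.032,0],"hand":-1},{"twist":[0,0,0],"xyz":[0.037,-0.032,0],"hand":-1},{"twist":[0,0,0],"xyz":[0.037,-0.032,0],"hand":-1},{"twist":[0,0,0],"xyz":[0.037,-0.032,0],"hand":-1},{"twist":[0,0,0],"xyz":[0.02,-0.02,0],"hand":-1},{"twist":[0,0,0],"xyz":[0,0,0],"hand":-1},{"twist":[0,0,0],"xyz":[0,0,0],"hand":-1}]'
python3 - <<'E'
from h import *
o=get_obs(); print(o["clock"],o["ee_pos"],o["ee_rot"],o["joint_positions"].round(2))
rs=[ray(camera_model("side"),(241,126.5)),ray(camera_model("top"),(187.3,179.2))]; print(tri(rs))
cm=camera_model("wrist"); im=read_camera("wrist"); save(im,"w1"); print(cm["position"])
for n in("cover_knob","cover","tub"):
    for l in landmark_of("wrist",n): print(n,np.round(l["at"],1),round(l["p"],2),onz(ray(cm,l["at"]),.208 if "knob" in n else .12))
    for l in find_in("wrist",n): print("  rect",np.round(l["rect"],1),round(l["p"],2))
save(np.hstack([cv2.resize(im,(400,300))]),"w1s")
for c in("side","top"):
    cm=camera_model(c);read_camera(c)
    for l in landmark_of(c,"bat"): print(c,np.round(l["at"],1),l["p"],onz(ray(cm,l["at"]),0))
    for l in find_in(c,"bat"): r=l["rect"];print("  rect",np.round(r,1),l["p"],onz(ray(cm,(r[0]+r[2]/2,r[1]+r[3]/2)),.016))
E
```

```text
clock: 3.55
ee_pos: [0.4745, 0.0018, 0.3595]
ee_rot: [0.0, 0.975, 0.223, 0.0]
ft_force: [0.3, 0.1, -0.5]
finger_gap: 1.003
gripper_force: 0.0
clock: 4.42
ee_pos: [0.5609, 0.2059, 0.3593]
ee_rot: [0.0, 0.975, 0.223, -0.0]
ft_force: [-0.1, 0.4, 0.0]
finger_gap: 1.0
gripper_force: 0.0
4.425 [0.56087956 0.20585106 0.35929856] [ 2.19355177e-04  9.74852124e-01  2.22852570e-01 -1.42370775e-04] [ 0.15  0.17  1.34 -0.    1.64  1.27]
(array([0.57372136, 0.22111629, 0.20382156]), [np.float64(5.323622432194563e-05), np.float64(5.3236224322034563e-05)])
[0.63507495 0.24118325 0.50205585]
cover_knob [240.4 162.5] 0.89 [0.57176236 0.22360356 0.208     ]
  rect [ 94.9 227.4 118.3 106.7] 0.83
  rect [148.9  55.8 181.5 180.2] 0.78
cover [160.5 270.7] 0.76 [0.35165392 0.2560379  0.12      ]
cover [242.3 145.1] 0.7 [0.57463459 0.2258461  0.12      ]
  rect [150.6  54.5 182.3 184.4] 0.85
  rect [ 96.2 225.4 114.2 107.1] 0.61
  rect [218.6  53.7  68.6  10.9] 0.59
side [261.9 265.3] 0.66 [ 0.52956485 -0.19783928  0.        ]
  rect [221.3 232.9  91.6  71.7] 0.83 [ 0.53714676 -0.22523843  0.016     ]
  rect [213.1 115.9  60.4  52.2] 0.61 [0.61886298 0.37553176 0.016     ]
top [313.  193.2] 0.77 [ 0.5408323  -0.22210765  0.        ]
top [253.1 147.4] 0.67 [0.71723736 0.00189249 0.        ]
  rect [274.9 156.5  72.1  71.7] 0.64 [ 0.54269337 -0.21252977  0.016     ]
```

View pics/w1.png

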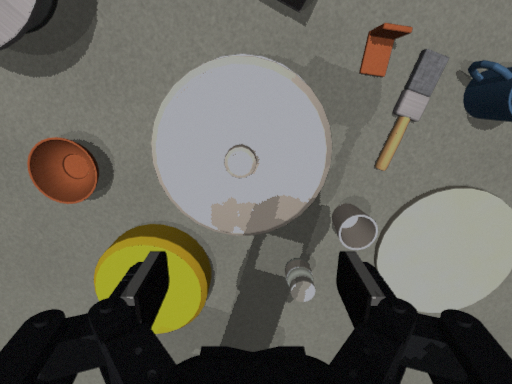

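The wrist picture shows the white cover as a disc about (241,146) with its knob top at (240,162). The yellow cover is at (150,280), the cup at (355,230), the jar at (300,285), and the bat at the right edge. The knob is near (0.573, 0.222, 0.208), which agrees with the text. I'll go lower and check again.

```bash
python3 -m pendant '[{"twist":[0,0,0],"xyz":[0.009,-0.005,0.03],"hand":-1},{"twist":[0,0,0],"xyz":[0.009,-0.004,0.04],"hand":-1},{"twist":[0,0,0],"xyz":[0,0,0.02],"hand":-1},{"twist":[0,0,0],"xyz":[0,0,0],"hand":-1},{"twist":[0,0,0],"xyz":[0,0,0],"hand":-1}]'
python3 - <<'E'
from h import *
cm=camera_model("wrist"); im=read_camera("wrist"); save(im,"w2"); print(get_obs()["ee_pos"])
for l in landmark_of("wrist","cover_knob"): print(np.round(l["at"],1),round(l["p"],2),onz(ray(cm,l["at"]),.208))
o=np.array([.63507495,.24118325,.50205585]);rt=cm["rotation"]
c1=dict(cm);c1["position"]=o
print(tri([ray(c1,(240.4,162.5)),ray(cm,landmark_of("wrist","cover_knob")[0]["at"])]))
E
```

```text
clock: 5.7
ee_pos: [0.574, 0.2223, 0.2713]
ee_rot: [0.0, 0.975, 0.223, 0.001]
ft_force: [0.8, 0.0, 0.2]
finger_gap: 1.001
gripper_force: 0.0
[0.57421056 0.22238465 0.27161152]
[245.2 212.2] 0.66 [0.57118807 0.22602542 0.208     ]
[368.1 249.1] 0.43 [0.58504436 0.12571373 0.208     ]
(array([0.57224402, 0.22506457, 0.20898593]), [np.float64(0.00130566860799442), np.float64(0.001305668607994223)])
```

View pics/w2.png

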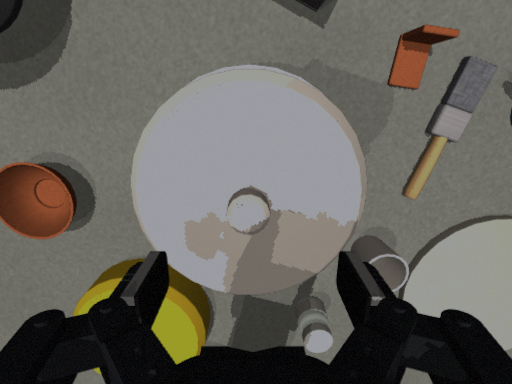

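The knob top is at (248.5,212), against the finger centre line at column 252.5. That is about 2.5 mm off, and triangulation gives z = 0.209. I'll descend and close.

```bash
python3 -m pendant '[{"twist":[0,0,0],"xyz":[-0.001,-0.0025,0.025],"hand":-1},{"twist":[0,0,0],"xyz":[0,0,0.03],"hand":-1},{"twist":[0,0,0],"xyz":[0,0,0.02],"hand":-1},{"twist":[0,0,0],"xyz":[0,0,0.005],"hand":-1},{"twist":[0,0,0],"xyz":[0,0,0],"hand":-1},{"twist":[0,0,0],"xyz":[0,0,0],"hand":0}]' 60
python3 -m pendant '[{"twist":[0,0,0],"xyz":[0,0,0],"hand":0.5},{"twist":[0,0,0],"xyz":[0,0,0],"hand":1},{"twist":[0,0,0],"xyz":[0,0,0],"hand":1},{"twist":[0,0,0],"xyz":[0,0,0],"hand":1},{"twist":[0,0,0],"xyz":[0,0,0],"hand":1}]'
```

```text
clock: 6.6
ee_pos: [0.5722, 0.2244, 0.1908]
ee_rot: [0.0, 0.975, 0.223, 0.001]
ft_force: [0.9, 0.7, 0.0]
finger_gap: 0.815
gripper_force: 0.0
clock: 7.22
ee_pos: [0.5717, 0.2245, 0.1901]
ee_rot: [-0.0, 0.975, 0.223, 0.001]
ft_force: [-1.8, 0.7, 4.9]
finger_gap: 0.351
gripper_force: 59.9
```

```bash
python3 -m pendant '[{"twist":[0,0,0],"xyz":[0,0,-0.003],"hand":1},{"twist":[0,0,0],"xyz":[0,0,-0.006],"hand":1},{"twist":[0,0,0],"xyz":[0,0,-0.015],"hand":1},{"twist":[0,0,0],"xyz":[0,0,-0.02],"hand":1},{"twist":[0,0,0],"xyz":[0,0,-0.02],"hand":1},{"twist":[0,0,0],"xyz":[0,0,-0.02],"hand":1},{"twist":[0,0,0],"xyz":[0,0,-0.01],"hand":1},{"twist":[0,0,0],"xyz":[0,0,0],"hand":1},{"twist":[0,0,0],"xyz":[0,0,0],"hand":1}]'
python3 - <<'E'
from h import *
cm=camera_model("side");im=read_camera("side");im2=read_camera("wrist")
for n in("cover","cover_knob","seal_lid","fin"): print(n,[(np.round(l["at"],1),round(l["p"],2)) for l in landmark_of("side",n)])
cv2.imwrite("pics/l1.png",np.hstack([cv2.resize(im[80:320,120:340],(400,436)),cv2.resize(im2,(400,300))[:,:],][:1]+[np.vstack([cv2.resize(im2,(400,300)),np.zeros((136,400,3),np.uint8)])])[:,:,::-1])
cw=camera_model("wrist")
for c,m in(("side",cm),("wrist",cw)):
    for l in landmark_of(c,"bat"): print(c,np.round(l["at"],1),round(l["p"],2),onz(ray(m,l["at"]),0))
E
```

```text
clock: 8.35
ee_pos: [0.5708, 0.2241, 0.2822]
ee_rot: [-0.0, 0.975, 0.223, -0.001]
ft_force: [-0.1, 0.2, -3.8]
finger_gap: 0.348
gripper_force: 59.6
cover [(array([237.9, 123.5]), 0.91), (array([151.7, 181.9]), 0.66)]
cover_knob [(array([241.8, 102.1]), 0.74), (array([149.8, 160.4]), 0.6)]
seal_lid [(array([241.6, 145.8]), 0.8)]
fin [(array([242.4, 138.8]), 0.81), (array([333. , 221.2]), 0.33)]
side [241.5 137.8] 0.64 [0.62366369 0.42393844 0.        ]
side [267.6 268.3] 0.63 [ 0.54280251 -0.21271141  0.        ]
wrist [251.4 205.7] 0.66 [0.49949798 0.19014375 0.        ]
wrist [475.7 284.7] 0.64 [ 0.53632294 -0.21466944  0.        ]
```

View pics/l1.png

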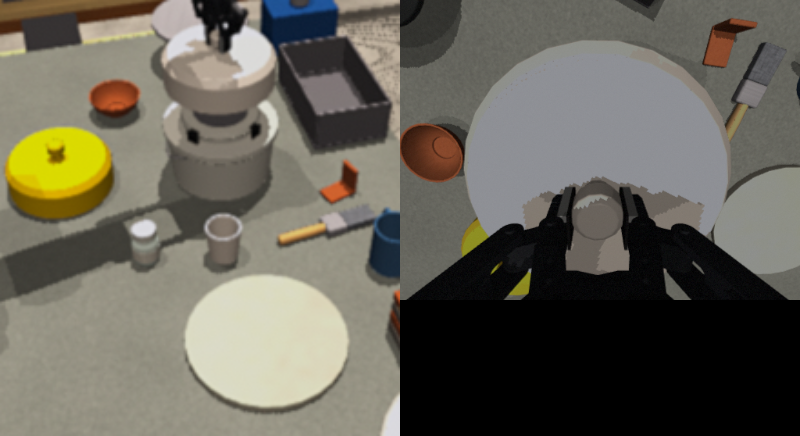

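The cover is off and hangs level from the knob, at left-half (218,60). Below it the tub and lid show with the dark lips at (193,135) and (256,130), and the bat is at left-half (267,340). I'll carry it over the bat.

```bash
python3 -m pendant '[{"twist":[0,0,0],"xyz":[-0.008,0.014,0],"hand":1},{"twist":[0,0,0],"xyz":[-0.016,0.0276,0],"hand":1},{"twist":[0,0,0],"xyz":[-0.016,0.0276,0],"hand":1},{"twist":[0,0,0],"xyz":[-0.016,0.0276,0],"hand":1},{"twist":[0,0,0],"xyz":[-0.016,0.0276,0],"hand":1},{"twist":[0,0,0],"xyz":[-0.016,0.0276,0],"hand":1},{"twist":[0,0,0],"xyz":[-0.016,0.0276,0],"hand":1},{"twist":[0,0,0],"xyz":[-0.016,0.0276,0],"hand":1},{"twist":[0,0,0],"xyz":[-0.016,0.0276,0],"hand":1},{"twist":[0,0,0],"xyz":[-0.016,0.0276,0],"hand":1},{"twist":[0,0,0],"xyz":[-0.016,0.0276,0],"hand":1},{"twist":[0,0,0],"xyz":[-0.016,0.0276,0],"hand":1}]'
python3 -m pendant '[{"twist":[0,0,0],"xyz":[-0.016,0.0276,0],"hand":1},{"twist":[0,0,0],"xyz":[-0.016,0.0276,0],"hand":1},{"twist":[0,0,0],"xyz":[-0.006,0.012,0],"hand":1},{"twist":[0,0,0],"xyz":[0,0,0.03],"hand":1},{"twist":[0,0,0],"xyz":[0,0,0.04],"hand":1},{"twist":[0,0,0],"xyz":[0,0,0.04],"hand":1},{"twist":[0,0,0],"xyz":[0,0,0.03],"hand":1},{"twist":[0,0,0],"xyz":[0,0,0],"hand":1},{"twist":[0,0,0],"xyz":[0,0,0],"hand":1}]'
python3 - <<'E'
from h import *
a=read_camera("side");b=read_camera("top");w=read_camera("wrist")
cv2.imwrite("pics/p1.png",np.hstack([cv2.resize(a[150:340,170:360],(400,400)),cv2.resize(b[110:260,230:380],(400,400))])[:,:,::-1])
save(w,"w3")
for c in("side","wrist","top"):
    m=camera_model(c)
    for l in landmark_of(c,"bat"): print(c,np.round(l["at"],1),round(l["p"],2),onz(ray(m,l["at"]),0))
print("bat",tri([ray(camera_model("side"),(266.75,266)),ray(camera_model("top"),(311.3,193.2))]))
# lid pose
s,t=camera_model("side"),camera_model("top")
for n in("fin","seal_lid","tub"):
    for c,m in(("side",s),("top",t)): print(n,c,[(np.round(l["at"],1),round(l["p"],2),onz(ray(m,l["at"]),{"fin":.158,"seal_lid":.13,"tub":0}[n]).round(4)) for l in landmark_of(c,n)])
E
```

```text
clock: 10.25
ee_pos: [0.5429, -0.1437, 0.2834]
ee_rot: [0.0, 0.975, 0.223, -0.0]
ft_force: [0.0, -0.2, -2.5]
finger_gap: 0.349
gripper_force: 59.7
clock: 11.38
ee_pos: [0.5395, -0.2193, 0.145]
ee_rot: [0.001, 0.975, 0.223, 0.001]
ft_force: [-0.4, 0.2, -3.4]
finger_gap: 0.351
gripper_force: 60.2
side [269.8 235.1] 0.68 [ 0.58615767 -0.09075232  0.        ]
top [389.8 208.5] 0.21 [ 0.48044084 -0.51023496  0.        ]
bat (array([ 0.53956772, -0.21400483,  0.0139125 ]), [np.float64(0.00011316302397422045), np.float64(0.00011316302397418466)])
fin side [(array([243.8, 139.6]), 0.78, array([0.5796, 0.2081, 0.158 ]))]
fin top [(array([189.9, 180.6]), 0.57, array([0.5742, 0.2188, 0.158 ])), (array([322., 187.]), 0.49, array([ 0.5482, -0.2339,  0.158 ]))]
seal_lid side [(array([238.2, 143.7]), 0.93, array([0.5641, 0.2265, 0.13  ]))]
seal_lid top [(array([190. , 183.6]), 0.71, array([0.567 , 0.2223, 0.13  ]))]
tub side [(array([244.2, 172.4]), 0.82, array([0.5825, 0.2203, 0.    ])), (array([199.9, 220.4]), 0.33, array([0.3843, 0.0283, 0.    ]))]
tub top [(array([195.2, 183.1]), 0.61, array([0.583 , 0.2208, 0.    ]))]
```

View pics/p1.png

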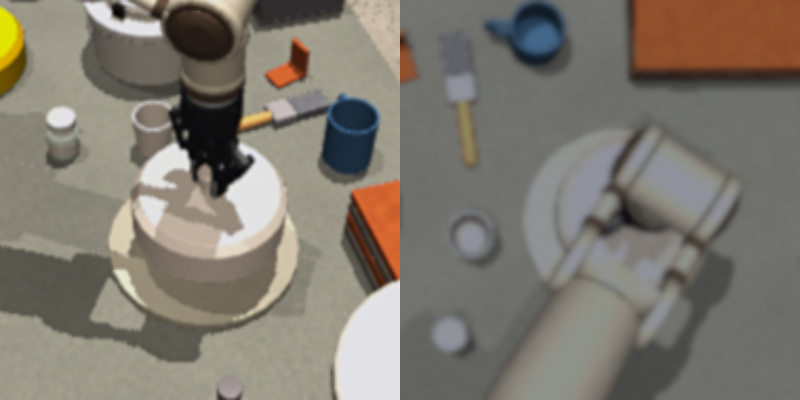

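The cover hangs over the bat with the bat's rim showing on all sides. The triangulated centre is (0.5396, -0.214, top 0.014), so I need about 4 mm in y, then down.

```bash
python3 -m pendant '[{"twist":[0,0,0],"xyz":[0.002,-0.004,0.02],"hand":1},{"twist":[0,0,0],"xyz":[0,0,0.02],"hand":1},{"twist":[0,0,0],"xyz":[0,0,0.01],"hand":1},{"twist":[0,0,0],"xyz":[0,0,0.003],"hand":1},{"twist":[0,0,0],"xyz":[0,0,0.002],"hand":1},{"twist":[0,0,0],"xyz":[0,0,0.001],"hand":1},{"twist":[0,0,0],"xyz":[0,0,0],"hand":1}]'; python3 -m pendant '[{"twist":[0,0,0],"xyz":[0,0,0.002],"hand":1},{"twist":[0,0,0],"xyz":[0,0,0],"hand":1}]'
```

```text
clock: 12.85
ee_pos: [0.539, -0.2145, 0.0877]
ee_rot: [0.0, 0.975, 0.223, 0.0]
ft_force: [0.0, 0.4, -3.4]
finger_gap: 0.354
gripper_force: 60.1
clock: 13.1
ee_pos: [0.5392, -0.2147, 0.0861]
ee_rot: [0.0, 0.975, 0.223, 0.0]
ft_force: [-0.9, 0.8, 1.6]
finger_gap: 0.35
gripper_force: 60.6
```

Contact: the wrist force went from -3.4 N to +1.6 N. I'll release and rise.

```bash
python3 -m pendant '[{"twist":[0,0,0],"xyz":[0,0,0],"hand":0},{"twist":[0,0,0],"xyz":[0,0,0],"hand":-1},{"twist":[0,0,0],"xyz":[0,0,0],"hand":-1},{"twist":[0,0,0],"xyz":[0,0,0],"hand":-1},{"twist":[0,0,0],"xyz":[0,0,0],"hand":-1},{"twist":[0,0,0],"xyz":[0,0,-0.01],"hand":-1},{"twist":[0,0,0],"xyz":[0,0,-0.04],"hand":-1},{"twist":[0,0,0],"xyz":[0,0,-0.06],"hand":-1},{"twist":[0,0,0],"xyz":[0,0,-0.06],"hand":-1},{"twist":[0,0,0],"xyz":[0,0,-0.05],"hand":-1},{"twist":[0,0,0],"xyz":[0,0,-0.04],"hand":-1}]'
python3 -m pendant '[{"twist":[0,0,0],"xyz":[0.016,-0.028,0],"hand":-1},{"twist":[0,0,0],"xyz":[0.024,-0.041,0],"hand":-1},{"twist":[0,0,0],"xyz":[0.024,-0.041,0],"hand":-1},{"twist":[0,0,0],"xyz":[0.024,-0.041,0],"hand":-1},{"twist":[0,0,0],"xyz":[0.024,-0.041,0],"hand":-1},{"twist":[0,0,0],"xyz":[0.024,-0.041,0],"hand":-1},{"twist":[0,0,0],"xyz":[0.024,-0.041,0],"hand":-1},{"twist":[0,0,0],"xyz":[0.024,-0.041,0],"hand":-1},{"twist":[0,0,0],"xyz":[0.024,-0.041,0],"hand":-1},{"twist":[0,0,0],"xyz":[0.01,-0.018,0],"hand":-1},{"twist":[0,0,0],"xyz":[0,0,0],"hand":-1},{"twist":[0,0,0],"xyz":[0,0,0],"hand":-1}]'
python3 - <<'E'
from h import *
print(get_obs()["ee_pos"])
cm=camera_model("wrist");w=read_camera("wrist");a=read_camera("side");read_camera("top")
np.savez("v1",pos=cm["position"],rot=cm["rotation"])
cv2.imwrite("pics/f1.png",np.hstack([cv2.resize(w[30:270,100:340],(400,400)),cv2.resize(a[110:310,150:350],(400,400))])[:,:,::-1]);save(w,"w4")
for n,z in(("fin",.158),("seal_lid",.13),("tub",0)):
  for c in("wrist","side","top"):
    m=camera_model(c)
    for l in landmark_of(c,n)[:2]: print(n,c,np.round(l["at"],1),round(l["p"],2),onz(ray(m,l["at"]),z).round(4))
E
```

```text
clock: 14.48
ee_pos: [0.539, -0.2145, 0.349]
ee_rot: [0.001, 0.975, 0.223, 0.001]
ft_force: [1.0, 0.1, 0.1]
finger_gap: 0.999
gripper_force: 0.0
clock: 15.98
ee_pos: [0.5727, 0.2159, 0.3456]
ee_rot: [0.0, 0.975, 0.222, 0.0]
ft_force: [-0.2, -0.3, 0.4]
finger_gap: 1.0
gripper_force: 0.0
[0.57267285 0.21586261 0.34555979]
fin wrist [247.6 166.6] 0.85 [0.5751 0.222  0.158 ]
fin side [244.4 138.5] 0.82 [0.583  0.2135 0.158 ]
fin top [188.1 180.9] 0.87 [0.5733 0.225  0.158 ]
fin top [230.2 131.1] 0.25 [0.7454 0.0801 0.158 ]
seal_lid wrist [245.5 164.8] 0.67 [0.5699 0.2235 0.13  ]
seal_lid side [240.1 144.8] 0.56 [0.5689 0.2189 0.13  ]
seal_lid top [253.7 146.4] 0.68 [ 0.6965 -0.0007  0.13  ]
seal_lid top [189.8 182.1] 0.64 [0.5722 0.223  0.13  ]
tub side [242.8 173.2] 0.68 [0.5765 0.2174 0.    ]
tub top [195.9 188. ] 0.91 [0.5644 0.2182 0.    ]
```

View pics/f1.png

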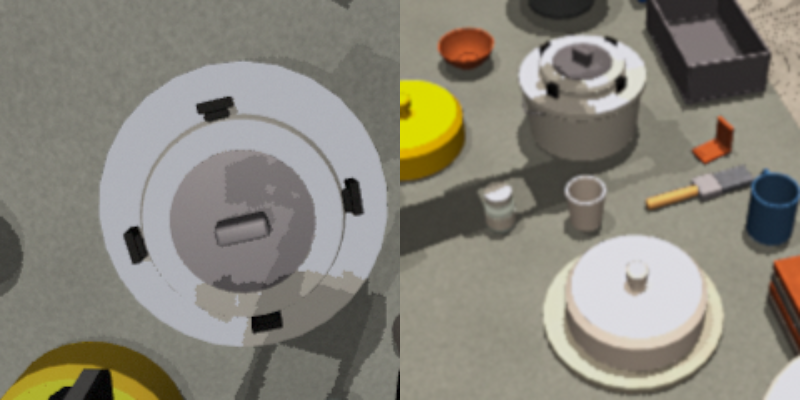

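The cover now stands upright on the bat, with rim showing all round. On the lid, the fin is at left-crop (243,228). The lips are at (135,244), (353,196), (215,107) and (267,321), and the fin is long along the first pair. Now the lid's yaw.

```bash
python3 - <<'E'
from h import *
cm=camera_model("wrist")
f=lambda p:(100+p[0]*.6,30+p[1]*.6)
L=[onz(ray(cm,f(p)),.146) for p in((137,243),(353,194),(214,102),(267,318))]
for a in L: print(a.round(4))
print("centre",np.mean(L,0)); 
for i,j in((0,1),(2,3)): d=L[j]-L[i]; print(np.linalg.norm(d),np.degrees(np.arctan2(d[1],d[0])))
e=[onz(ray(cm,f(p)),.17) for p in((217,226),(269,215))];d=e[1]-e[0];print("fin top edge",np.linalg.norm(d),np.degrees(np.arctan2(d[1],d[0])))
e=[onz(ray(cm,f(p)),.17) for p in((240,221),)];print("fin top ctr",e)
o=get_obs();M=R.from_quat(np.roll(o["ee_rot"],-1)).as_matrix();print("tool y ang",np.degrees(np.arctan2(M[1,1],M[0,1])),o["joint_positions"].round(3))
g=[ (s,landmark_of(s,"fin")[0]["at"]) for s in("wrist","side","top")];print(tri([ray(camera_model(s),p) for s,p in g]))
E
```

```text
[0.528 0.288 0.146]
[0.6263 0.1657 0.146 ]
[0.6393 0.2777 0.146 ]
[0.5162 0.178  0.146 ]
centre [0.57744247 0.22734763 0.146     ]
0.15694250531927995 -51.19997052677923
0.15843278129458746 -140.98081261527307
fin top edge 0.03506206661823379 -52.035498034731816
fin top ctr [array([0.57982731, 0.22999511, 0.17      ])]
tool y ang -64.23076151536355 [ 0.166  0.208  1.318 -0.     1.615  1.287]
(array([0.57755704, 0.22324529, 0.15298478]), [np.float64(0.0036826401657797884), np.float64(0.00771523393042141), np.float64(0.004453420156030688)])
```

```bash
python3 -m pendant '[{"twist":[0,0,0],"xyz":[0.006,-0.008,0],"hand":-1},{"twist":[0,0,-10.3],"xyz":[0,0,0],"hand":-1},{"twist":[0,0,-10.3],"xyz":[0,0,0],"hand":-1},{"twist":[0,0,-10.3],"xyz":[0,0,0],"hand":-1},{"twist":[0,0,-10.3],"xyz":[0,0,0],"hand":-1},{"twist":[0,0,-10.3],"xyz":[0,0,0.01],"hand":-1},{"twist":[0,0,-10.3],"xyz":[0,0,0.02],"hand":-1},{"twist":[0,0,-10.3],"xyz":[0,0,0.02],"hand":-1},{"twist":[0,0,-10.3],"xyz":[0,0,0.02],"hand":-1},{"twist":[0,0,-10.3],"xyz":[0,0,0.01],"hand":-1},{"twist":[0,0,-10.3],"xyz":[0,0,0],"hand":-1},{"twist":[0,0,0],"xyz":[0,0,0],"hand":-1}]'
python3 -m pendant '[{"twist":[0,0,0],"xyz":[0,0,0],"hand":-1},{"twist":[0,0,0],"xyz":[0,0,0],"hand":-1}]'
python3 - <<'E'
from h import *
cm=camera_model("wrist");w=read_camera("wrist");save(w,"w5");print(cm["position"])
for n,z in(("fin",.158),("seal_lid",.13)):
    for l in landmark_of("wrist",n)[:2]: print(n,np.round(l["at"],1),round(l["p"],2),onz(ray(cm,l["at"]),z).round(4))
    print(find_in("wrist",n)[:1])
v=np.load("v1.npz");c1=dict(cm,position=v["pos"],rotation=v["rot"])
print(tri([ray(c1,(247.6,166.6)),ray(cm,landmark_of("wrist","fin")[0]["at"])]))
o=get_obs();M=R.from_quat(np.roll(o["ee_rot"],-1)).as_matrix();print(o["ee_pos"],"tool y ang",np.degrees(np.arctan2(M[1,1],M[0,1])),M[:,2],o["joint_positions"].round(3))
E
```

```text
clock: 18.23
ee_pos: [0.5744, 0.2276, 0.2651]
ee_rot: [-0.0, 0.433, 0.901, 0.0]
ft_force: [0.1, 0.7, -0.3]
finger_gap: 0.998
gripper_force: 0.0
clock: 18.48
ee_pos: [0.5745, 0.2272, 0.2655]
ee_rot: [0.0, 0.433, 0.901, 0.0]
ft_force: [-1.2, 1.1, -0.1]
finger_gap: 0.998
gripper_force: 0.0
[0.52384941 0.29075251 0.40831065]
fin [249.3 189.4] 0.96 [0.5717 0.2271 0.158 ]
[{'rect': [174.4, 105.1, 153.0, 146.8], 'p': 0.81}]
seal_lid [249. 183.] 0.83 [0.5727 0.2249 0.13  ]
[{'rect': [172.1, 107.2, 155.1, 147.1], 'p': 0.91}]
(array([0.57330607, 0.22255658, 0.14664853]), [np.float64(0.0017188874003005363), np.float64(0.001718887400300584)])
[0.57440274 0.22703784 0.26535884] tool y ang 38.74987709691216 [ 3.46078622e-05  4.81066412e-05 -9.99999998e-01] [ 0.181  0.248  1.427  0.     1.467 -0.495]
```

View pics/w5.png

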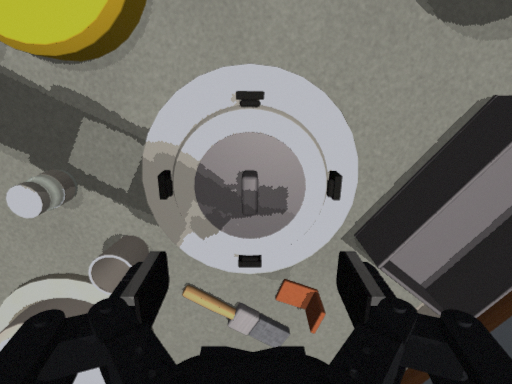

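The fin at (250,192) stands along the tool's x, with lips at (250,97), (250,262), (165,185) and (335,185). It is about 2 mm left of the finger centre (252.5). I'll correct that and descend.

```bash
python3 -m pendant '[{"twist":[0,0,0],"xyz":[0.001,-0.002,0.02],"hand":-1},{"twist":[0,0,0],"xyz":[0,0,0.03],"hand":-1},{"twist":[0,0,0],"xyz":[0,0,0.03],"hand":-1},{"twist":[0,0,0],"xyz":[0,0,0.02],"hand":-1},{"twist":[0,0,0],"xyz":[0,0,0.01],"hand":-1},{"twist":[0,0,0],"xyz":[0,0,0.005],"hand":-1},{"twist":[0,0,0],"xyz":[0,0,0],"hand":-1},{"twist":[0,0,0],"xyz":[0,0,0],"hand":0.3}]' 40
python3 -m pendant '[{"twist":[0,0,0],"xyz":[0,0,0],"hand":0.5},{"twist":[0,0,0],"xyz":[0,0,0],"hand":0.5},{"twist":[0,0,0],"xyz":[0,0,0],"hand":0.5}]'
python3 - <<'E'
from h import *
w=read_camera("wrist");s=read_camera("side");cv2.imwrite("pics/g1.png",np.hstack([w,cv2.resize(s[90:210,190:290],(288,384))])[:,:,::-1])
E
```

```text
clock: 19.77
ee_pos: [0.5729, 0.2267, 0.1514]
ee_rot: [0.001, 0.432, 0.902, 0.001]
ft_force: [-0.1, 0.6, -0.7]
finger_gap: 0.815
gripper_force: 0.0
clock: 20.15
ee_pos: [0.5723, 0.2266, 0.1504]
ee_rot: [0.0, 0.432, 0.902, 0.0]
ft_force: [0.5, 0.5, 0.0]
finger_gap: 0.249
gripper_force: 0.0
```

View pics/g1.png

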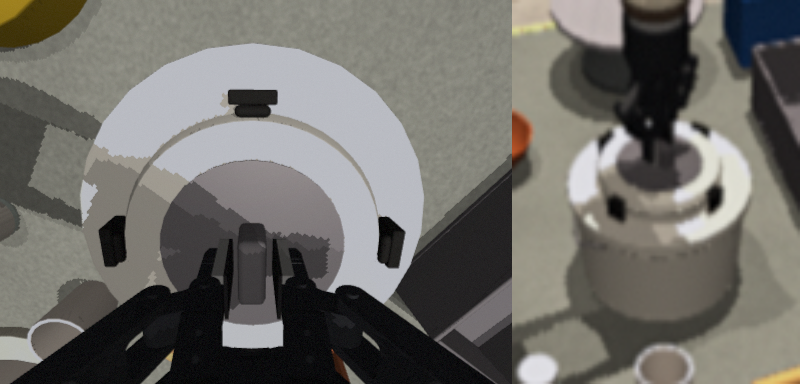

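The fin (column 252) stands midway between the pads (columns 230 and 274). I'll go down 3 mm and grip.

```bash
python3 -m pendant '[{"twist":[0,0,0],"xyz":[0,0,0.002],"hand":0.5},{"twist":[0,0,0],"xyz":[0,0,0.0015],"hand":0.5},{"twist":[0,0,0],"xyz":[0,0,0],"hand":0.8},{"twist":[0,0,0],"xyz":[0,0,0],"hand":1},{"twist":[0,0,0],"xyz":[0,0,0],"hand":1},{"twist":[0,0,0],"xyz":[0,0,0],"hand":1}]' 100
```

```text
clock: 21.0
ee_pos: [0.5721, 0.2265, 0.1466]
ee_rot: [-0.0, 0.432, 0.902, -0.0]
ft_force: [0.5, -0.6, -1.2]
finger_gap: 0.142
gripper_force: 97.8
```

```bash
python3 -m pendant '[{"twist":[0,0,0],"xyz":[0,0,-0.001],"hand":1},{"twist":[0,0,0],"xyz":[0,0,-0.001],"hand":1},{"twist":[0,0,0],"xyz":[0,0,-0.001],"hand":1},{"twist":[0,0,0],"xyz":[0,0,0],"hand":1}]'
```

```text
clock: 21.5
ee_pos: [0.5716, 0.2264, 0.1487]
ee_rot: [-0.001, 0.432, 0.902, -0.001]
ft_force: [1.3, 0.6, -8.4]
finger_gap: 0.139
gripper_force: 97.5
```

```bash
python3 -m pendant '[{"twist":[0,0,0],"xyz":[0,0,-0.001],"hand":1},{"twist":[0,0,0],"xyz":[0,0,-0.001],"hand":1},{"twist":[0,0,0],"xyz":[0,0,-0.001],"hand":1},{"twist":[0,0,0],"xyz":[0,0,0],"hand":1}]'; python3 -m pendant '[{"twist":[0,0,0],"xyz":[0,0,-0.001],"hand":1},{"twist":[0,0,0],"xyz":[0,0,-0.001],"hand":1},{"twist":[0,0,0],"xyz":[0,0,-0.001],"hand":1},{"twist":[0,0,0],"xyz":[0,0,-0.001],"hand":1},{"twist":[0,0,0],"xyz":[0,0,0],"hand":1}]'; python3 -m pendant '[{"twist":[0,0,0],"xyz":[0,0,-0.001],"hand":1},{"twist":[0,0,0],"xyz":[0,0,-0.001],"hand":1},{"twist":[0,0,0],"xyz":[0,0,-0.001],"hand":1},{"twist":[0,0,0],"xyz":[0,0,-0.001],"hand":1},{"twist":[0,0,0],"xyz":[0,0,-0.001],"hand":1},{"twist":[0,0,0],"xyz":[0,0,0],"hand":1}]'
```

```text
clock: 22.0
ee_pos: [0.5715, 0.2265, 0.1522]
ee_rot: [-0.001, 0.432, 0.902, -0.001]
ft_force: [-0.6, -1.6, -12.4]
finger_gap: 0.141
gripper_force: 97.5
clock: 22.62
ee_pos: [0.5739, 0.227, 0.1595]
ee_rot: [0.002, 0.432, 0.902, 0.002]
ft_force: [-2.4, 1.2, 6.5]
finger_gap: 0.143
gripper_force: 100.5
clock: 23.38
ee_pos: [0.5721, 0.2265, 0.1617]
ee_rot: [-0.0, 0.432, 0.902, -0.0]
ft_force: [0.1, -0.2, -1.9]
finger_gap: 0.141
gripper_force: 99.2
```

It broke free with no big jump, and stands about 15 mm up, weight only. Now another 10 mm, then a check.

```bash
python3 -m pendant '[{"twist":[0,0,0],"xyz":[0,0,-0.001],"hand":1},{"twist":[0,0,0],"xyz":[0,0,-0.002],"hand":1},{"twist":[0,0,0],"xyz":[0,0,-0.002],"hand":1},{"twist":[0,0,0],"xyz":[0,0,-0.002],"hand":1},{"twist":[0,0,0],"xyz":[0,0,-0.002],"hand":1},{"twist":[0,0,0],"xyz":[0,0,-0.001],"hand":1},{"twist":[0,0,0],"xyz":[0,0,0],"hand":1},{"twist":[0,0,0],"xyz":[0,0,0],"hand":1},{"twist":[0,0,0],"xyz":[0,0,0],"hand":1},{"twist":[0,0,0],"xyz":[0,0,0],"hand":1}]'
python3 - <<'E'
from h import *
w=read_camera("wrist");s=read_camera("side");cv2.imwrite("pics/e1.png",np.hstack([w,cv2.resize(s[90:210,190:290],(288,384))])[:,:,::-1])
for l in landmark_of("side","seal_lid")+landmark_of("side","fin"): print(np.round(l["at"],1),l["p"])
o=get_obs();print(o["ee_pos"],o["ft_force"],o["ft_torque"])
E
```

```text
clock: 24.62
ee_pos: [0.5722, 0.2266, 0.1717]
ee_rot: [-0.0, 0.432, 0.902, -0.0]
ft_force: [-0.2, 0.7, -2.0]
finger_gap: 0.142
gripper_force: 99.2
[240.5 138.4] 0.72
[199.9 221. ] 0.17
[243.8 132.6] 0.66
[330.9 226.2] 0.35
[0.57222077 0.22657634 0.17177984] [ 0.12803413 -0.39036134 -0.79731979] [ 0.01915749 -0.02449006  0.03331404]
```

View pics/e1.png

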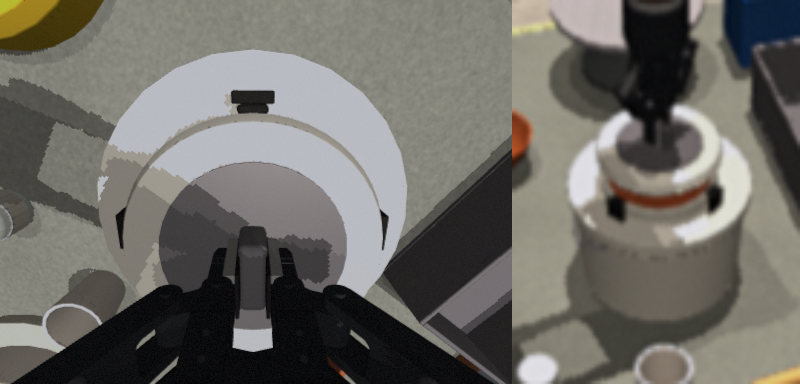

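The lid hangs level, held by its fin at (252,270). It is clear of the lips with the red seal showing beneath it, centred over the tub and 25 mm up, and the force is only its weight. Handing in.

```bash
python3 -c "
from plant import *
print(close_job())"
```

```text
the job is handed in; nothing more can be done
None
```

The job is handed in: the cover stands upright on the bat, released, and the seal lid broke free and is held level about 25 mm above its seat, centred over the tub, at about 25 s on the clock.

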